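Isolate the bead spinner and bring its dish to the cup

ROBOT

A 6-joint arm with a two-finger parallel gripper is mounted at the origin on the work surface. World frame = base frame: x ahead of the robot, y to its left, z up, the work surface at z = 0. Lengths are in m, angles in degrees, forces in N, time in s.
With the tool pointing down it reaches from about 0.35 to 0.95 m from the base axis. Payload 17.4 kg.
Tool frame: the origin (TCP) lies midway between the tips of the shut fingers; the grasp point (between the pads) lies arm.grip_point_offset behind it (arm.grip_point_offset is the distance from the TCP to the grasp point, in m); z points along the fingers, y is the line along which they close (so a half turn about z gives the same grasp; the last joint's range is limited). The gripper opens to 93 mm and grips with 3 to 60 N. Pads are 15 mm wide; open, the fingers measure 128 mm over their backs; the gripper's body (75 mm by 188 mm) begins 65 mm behind the grasp point.
Start: joints at [69.282, 6.646, 82.598, -0, 90.757, -2.166], TCP at [0.215, 0.64, 0.219] pointing down, gripper open.
Joint ranges: [-162.19, 162.19], [-47.58, 125.68], [4.15, 143.07], [-65.23, 245.23], [0.69, 171.88], [-170.13, 170.13]. Speed limits (degrees/s): [108.29, 108.29, 127.2, 180, 180, 180].

INTERFACE

Orientations are given as a 3x3 rotation matrix whose columns are the frame's x, y, z axes.
In Python, from bench import arm gives the robot as it stands. The module is installed in compiled form; this text tells all that it offers.
- The arm moves only by the shell command python3 -m handwheel 'ROWS' [FORCE]. ROWS is JSON, a list of rows, each an object of numbers: "tx", "ty", "tz": the shift along the tool's x, y, z in mm; "wx", "wy", "wz": the turn, a rotation vector about the tool's x, y, z in rad; "claw": the closure, from 0 (fully open) to 1 (shut). A call has 1 to 8 rows; each row is the pose to reach, as a shift and turn from the pose commanded when the call began, along the tool's axes at that moment; what a row does not reach only later rows make up. A row lasts 1/12 s, in which the tool goes at most 41.7 mm and 7.16 degrees, less where a joint would pass 70% of its speed; a pose out of reach is approached as far as the arm can. A call with a gripper value outside its range is refused whole. The fingers move at their own pace and stop on an object; FORCE is the grip in N (left out, the last holds). Time passes only in rows, so rows that repeat a pose let the fingers close. It gives the time, the measured TCP pose, the force, the opening and the grip force at its end, in the units of the state.
- arm.state(): the state, without advancing time (a new reading comes with each control period).
- arm.snapshot(name): name is "scene" or "top" or "wrist"; returns a dict with "frame" (400x640x3 uint8, red, green, blue), "range_z" (400x640 float32, m along the optical axis (not along the pixel's ray), 0 where there is no reading), "mtx" (3x3 intrinsics, pixels), "k1" (the pictures are not rectified: a ray, as slopes to the right and down, at radius r is drawn at 1 + k1 r^2 times it, then the intrinsics apply), "world_from_camera" (4x4, takes a point from camera to world coordinates). Camera axes: x right, y down, z forward; pixel columns grow to the right and rows downward; lengths in m; the calibration is good to about 2 mm. A picture is of the moment at which its call begins.
- arm.hand_in(): hands the job in; it is judged then, once.
The state is a dict: "t": time; "q": joint angles; "dq": joint speeds; "effort": joint torques, N m; "ee_pos": TCP position; "tcp_rot": TCP orientation; "contact_force": force on the tool from outside, world axes, zero at the start; "ft_torque": the same for the moment, N m; "grip_width": opening from 0.0 (shut) to 1.0 (fully open); "finger_force": force on a finger pad.
Only numpy, scipy, OpenCV 4.12 (cv2) and the standard library are available. Lean on these libraries where they do the work, as an engineer would, in place of code of your own. Each camera call takes 0.05 s, during which the arm holds its last target. There are 200 camera calls.

TASK

Turn the bead spinner's rotary handle counter-clockwise fully to its off stop. Then lift the dish off the spinner by its bail handle, turn it a quarter turn so that its spout points along the spinner from the platen towards the steel cup, and hold it still and level with the spout's tip over the middle of the cup, clear of the spinner and cup, ready to tip. Keep the wooden ball loose in the middle of the dish all the way, do not disturb the things standing around, and finish while holding the dish up: do not put it down or tip it.

Things in the scene. Friction and masses are not known exactly. Their poses are not given: they have to be found in the camera images.
- spinner: Fixed white bead spinner, 160 (x) x 310 (y, from -220 to +90) x 45 mm high, turned up to 25 degrees. Origin on the counter below the platen's axis, z up. Black rubber platen at the origin, 90 mm across, top at 60 mm. Rotary handle at y -160 mm. Open steel cup on a 12 mm foot at y +145 mm, rim radius 36 mm. Handle, platen and cup lie in line along its y.
- cup_mouth (a point): Centre of the open mouth of the steel cup, level with its rim (67 mm above the counter), fixed to the spinner. Axes as the spinner's.
- isolator (a joint): Rotary handle's angle, rad, about an upright axis. 0 = off stop, 1.4 = on stop; grows clockwise seen from above, so off is counter-clockwise. At 0 its bar lies along the spinner's x, at 1.4 nearly along its y. No spring: friction (0.08 N m) holds it where left. Starts at 1.2 to 1.4.
- isolator_grip (a point): On the rotary handle's axis, 81 mm above the counter: height to grip its black upright bar, 66 mm long (along this point's x, which turns with the handle), 14 mm thick (y); its top is 12 mm above this point. Under the bar is a 48 mm round boss whose top is 18 mm below this point.
- dish: Loose round steel dish, 126 mm across, 0.17 to 0.3 kg, on the platen. Origin at the centre of its underside, z up, x towards its spout (24 mm wide). Rim 26 mm high, open at the spout. Inside a very shallow cone: 5 degrees, 13 beyond 34 mm. Bail wires rise from the rim at y +-62 mm to a wooden grip. Starts with the spout towards the spinner's -x, +-17 degrees.
- bail_grip (a point): Centre of the dish's wooden grip, 97 mm above the dish's underside, straight above its centre: a bar 54 mm long along the dish's y, 14 mm thick along its x, 20 mm high. Axes as the dish's. The top of the ball lies 55 mm below this point.
- spout (a point): Tip of the dish's spout, 90 mm from the dish's centre along its x and 17 mm above its underside. Axes as the dish's.
- dish_mid (a point): Lowest point of the dish's inside, in its middle, 8 mm above its underside. Axes as the dish's.
- ball_center (a point): Centre of the loose wooden ball, 34 mm across, about 22 g, that lies in the middle of the dish and rolls freely; resting there its centre is 17 mm above dish_mid.
- ball: The same ball as a body; its origin is a point on its surface that turns with it, so use ball_center for its place. Not to be touched.
- spool: Bystander: wooden thread spool, 40 mm across, 50 mm high, upright on the counter on the spinner's +x side. Origin at the centre of its underside. Leave it alone.
- tape: Bystander: roll of tape, 70 mm across, 25 mm high, lying flat on the counter on the spinner's +x side. Origin at the centre of its underside. Leave it alone.
- bead_jar: Bystander: closed glass jar, 54 mm across, 60 mm high, on the counter beyond the cup. Origin at the centre of its underside. Leave it alone.

How it is judged (in metres and radians):
On the way, in this order (a step that is already met when the one before it is completed fails the run):
1. the handle is turned fully off while the dish still stands on the platen (value of joint isolator below 0.12 rad and contact force between dish and spinner above 0.5 N), for 0.2 s.
2. the dish is lifted off the platen in the grip, with the ball in it (height (world z) of dish above 0.068 m and contact force between dish and spinner below 0.05 N and contact force between dish and the fingers above 0.5 N and z of ball_center in the frame of dish_mid between 0.012 and 0.03 m), for 0.2 s.
At the end, for the whole second after the job is handed in: Handle within 0.12 rad of off. Dish held by the fingers alone, underside 68 to 250 mm above the counter, tilt under 0.12 rad, still. Spout within 0.21 rad of the direction platen to cup, its tip within 25 mm sideways of the cup's middle. Ball in the dish, within 18 mm sideways of its middle (all of step 2 and value of joint isolator below 0.12 rad and contact force between dish and spool below 0.05 N and contact force between dish and tape below 0.05 N and contact force between dish and bead_jar below 0.05 N and height (world z) of dish below 0.25 m and horizontal distance between spout and cup_mouth below 0.025 m and angle between the x axis of dish and the y axis of spinner, either way round below 0.21 rad and x of cup_mouth in the frame of dish above 0.03 m and angle between dish's own z axis and vertical below 0.12 rad and linear speed of dish below 0.03 m/s and angular speed of dish below 0.2 rad/s and horizontal distance between ball_center and dish_mid below 0.018 m); the arm keeps its last pose, push and grip.
It fails at once if the dish was lifted while the handle was not off (height (world z) of dish above 0.07 m and value of joint isolator above 0.16 rad).
It fails at once if the ball left the middle of the dish (more than 30 mm from it) (distance between ball_center and dish_mid above 0.0345 m).
It fails at once if the dish was tipped more than 0.25 rad (angle between dish's own z axis and vertical above 0.25 rad).
It fails at once if the ball was held or touched by the robot (contact force between ball and the fingers above 0.1 N).
It fails at once if a bystander was disturbed (moved more than 20 mm) (distance of any of spool, tape, bead_jar from where it was at the start of the episode above 0.02 m).
It also fails if it takes over 64 s, if anything falls off the work surface, if the arm or the gripper's body presses on something with over 40 N, if the wrist force passes 120 N, or if a joint passes its speed limit or range.

## Working session

There is one attempt and no reset: what is moved stays moved. The work goes in short steps, Python scripts to look and compute and a shell command to move; the robot and the scene stay as the last step left them, time stands still between calls to the robot, and variables do not carry over. Pictures are saved under pics/ and viewed, at most 10 in all, crops included, and the job is handed in when it is done.

```bash
mkdir -p pics; python3 - <<'E'
from bench import arm
import cv2,numpy as np
s=arm.state();print(s, arm.grip_point_offset)
for n in("top","scene"):
    d=arm.snapshot(n);cv2.imwrite(f"pics/{n}0.png",d["frame"][:,:,::-1]);np.savez(f"{n}0.npz",**d)
    print(n,d["mtx"],d["k1"],d["world_from_camera"])
E
```

```text
{'t': 0.0, 'q': array([ 6.92825189e+01,  6.67502355e+00,  8.26350251e+01, -8.73020591e-04,
        9.07550016e+01, -2.16628769e+00]), 'dq': array([ 0.04146668, -0.00969012,  0.01276757, -0.04159427, -0.00060531,
        0.10220758]), 'effort': array([-1.49330765e-03, -7.21224189e+01, -6.22631335e+01,  7.78811588e-02,
        2.35358253e-02,  1.95127149e-05]), 'ee_pos': array([0.21470312, 0.63974115, 0.21790241]), 'tcp_rot': array([[-9.48039700e-01,  3.18151813e-01, -3.87387397e-04],
       [ 3.18152048e-01,  9.48039100e-01, -1.06731384e-03],
       [ 2.76905657e-05, -1.13510399e-03, -9.99999355e-01]]), 'contact_force': array([ 0.51256053,  0.13855954, -0.41036841]), 'ft_torque': array([ 0.02500508,  0.07057558, -0.00039104]), 'finger_force': 0.0, 'grip_width': 1.0027239252975362} 0.0188
top [[438.90145958   0.         321.47497468]
 [  0.         438.90145958 200.816845  ]
 [  0.           0.           1.        ]] -0.11478083338408065 [[-0.01481289 -0.99774111  0.06552296  0.52743258]
 [-0.99975251  0.01586681  0.01559383  0.11866742]
 [-0.01659825 -0.06527576 -0.99772921  1.01117957]
 [ 0.          0.          0.          1.        ]]
scene [[498.79777575   0.         322.35574699]
 [  0.         498.79777575 202.44662826]
 [  0.           0.           1.        ]] 0.02312394032179414 [[ 0.24853297  0.81815398 -0.51851271  1.15323031]
 [ 0.96852189 -0.21765397  0.12079775 -0.02814319]
 [-0.01402519 -0.53221314 -0.84649422  1.03058245]
 [ 0.          0.          0.          1.        ]]
```

View pics/top0.png

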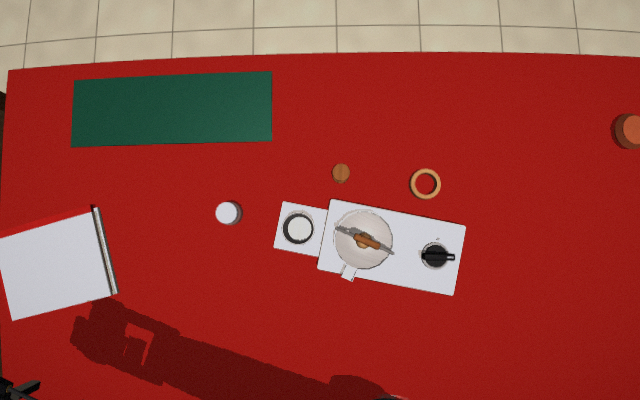

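View pics/scene0.png

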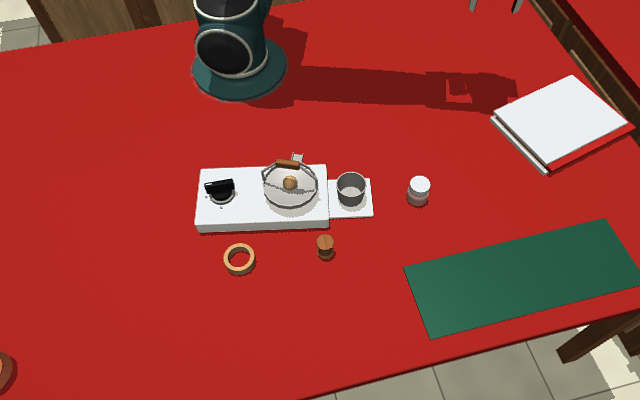

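Top view: cup at (298,228), dish at (363,240) with its spout at (349,272), wooden grip at (366,241), handle at (436,256), spool at (341,173), tape at (425,184), jar at (228,213). The scene view agrees, and the ball is in the middle of the dish at (290,183).

```bash
cat > h.py <<'E'
import numpy as np,cv2
def rays(d,uv):
    k=d["k1"];D=np.array([float(k),0,0,0])
    p=cv2.undistortPoints(np.asarray(uv,float).reshape(-1,1,2),d["mtx"],D).reshape(-1,2)
    return np.c_[p,np.ones(len(p))]
def plane(d,uv,z):
    T=d["world_from_camera"];r=rays(d,uv)@T[:3,:3].T
    return T[:3,3]+r*((z-T[2,3])/r[:,2])[:,None]
def cloud(d):
    v,u=np.mgrid[:400,:640];uv=np.c_[u.ravel(),v.ravel()]
    T=d["world_from_camera"]
    P=(rays(d,uv)*d["range_z"].reshape(-1,1))@T[:3,:3].T+T[:3,3]
    return P.reshape(400,640,3)
def rect(P):
    c,s,a=cv2.minAreaRect((P[:,:2]*1000).astype(np.float32))
    return np.round(c,1),np.round(s,1),round(a,1)
E
python3 - <<'E'
from h import *
for n in("top","scene"):
    d=np.load(f"{n}0.npz");P=cloud(d);f=d["frame"].astype(int);hsv=cv2.cvtColor(d["frame"],cv2.COLOR_RGB2HSV).astype(int)
    z=P[...,2];roi=(P[...,0]>.3)&(P[...,0]<.7)&(P[...,1]>-.25)&(P[...,1]<.25)
    white=roi&(hsv[...,1]<40)&(hsv[...,2]>150)
    w=white&(abs(z-.045)<.006);print(n,"spinner",w.sum(),rect(P[w]),np.median(z[w]))
    b=roi&(hsv[...,2]<50)&(z>.085)&(z<.1);print("bar",b.sum(),rect(P[b]),np.median(z[b]))
    g=roi&(hsv[...,0]<20)&(hsv[...,1]>100)&(z>.145)&(z<.18);print("grip",g.sum(),rect(P[g]),np.median(z[g]),np.percentile(z[g],[5,95]))
    r=roi&(z>.055)&(z<.075)&(P[...,1]>0.1)&(hsv[...,1]<60);print("cuprim",r.sum(),rect(P[r]) if r.sum()>3 else"")
    s=roi&(z>.07)&(z<.12)&(hsv[...,1]<60)&(hsv[...,2]>80);print("dish",s.sum(),rect(P[s]))
    # mask-based plane casts
    m=b.astype(np.uint8);q=np.argwhere(b)[:,::-1];print("bar cast",rect(plane(d,q,.093)))
    q=np.argwhere(g)[:,::-1];print("grip cast",rect(plane(d,q,.167)))
d=np.load("top0.npz")
print("corners",plane(d,[[331,199],[466,225],[453,295],[318,269]],.045).round(4)[:,:2])
print("cup",plane(d,[[298,228]],.067)," spout",plane(d,[[349,272],[347,278]],.077))
print("bystanders",plane(d,[[341,173],[425,184],[228,213]],.045).round(3)[:,:2])
E
```

```text
top spinner 6230 (array([486.7, -19.2]), array([306.9, 158.1]), 77.8) 0.04442925612705845
bar 178 (array([ 465.8, -111.1]), array([64.8, 13.1]), 88.7) 0.09171969107246913
grip 191 (array([504.7,  46.6]), array([52.5, 13.9]), 65.1) 0.1659557061693827 [0.16287398 0.16828831]
cuprim 213 (array([529.7, 159.4]), array([121.3,  69.8]), 85.4)
dish 2333 (array([498.8,  36.8]), array([142.4, 341.3]), 10.2)
bar cast (array([ 466.1, -110.1]), array([65.7, 12.5]), 88.7)
grip cast (array([504.7,  46.9]), array([52.3, 13.8]), 65.1)
scene spinner 4532 (array([486.2, -18. ]), array([308.8, 160.6]), 77.7) 0.0442938701812301
bar 156 (array([ 466.9, -110.6]), array([63.3, 16.6]), 88.0) 0.0916635592373059
grip 203 (array([502.6,  45.6]), array([56.2, 19. ]), 67.7) 0.16419713045745687 [0.15323836 0.16830557]
cuprim 255 (array([525.1, 158.3]), array([129.4,  72.5]), 79.6)
dish 1432 (array([491.5,  16. ]), array([152. , 318.5]), 1.1)
bar cast (array([ 469.7, -110.1]), array([63.3, 18.2]), 87.5)
grip cast (array([508.3,  44.9]), array([54.4, 22.4]), 65.0)
corners [[ 0.5946  0.1127]
 [ 0.5321 -0.1856]
 [ 0.3787 -0.1525]
 [ 0.4413  0.1436]]
cup [[0.53165273 0.18478729 0.067     ]]  spout [[0.4369248  0.07725986 0.077     ]
 [0.42432635 0.08169807 0.077     ]]
bystanders [[ 0.652  0.09 ]
 [ 0.625 -0.096]
 [ 0.567  0.342]]
```

```bash
python3 - <<'E'
import cv2
a=cv2.imread("pics/top0.png")[185:305,265:475];cv2.imwrite("pics/c1.png",cv2.resize(a,None,fx=3.8,fy=3.8,interpolation=2))
E
```

```text
(no output)
```

View pics/c1.png

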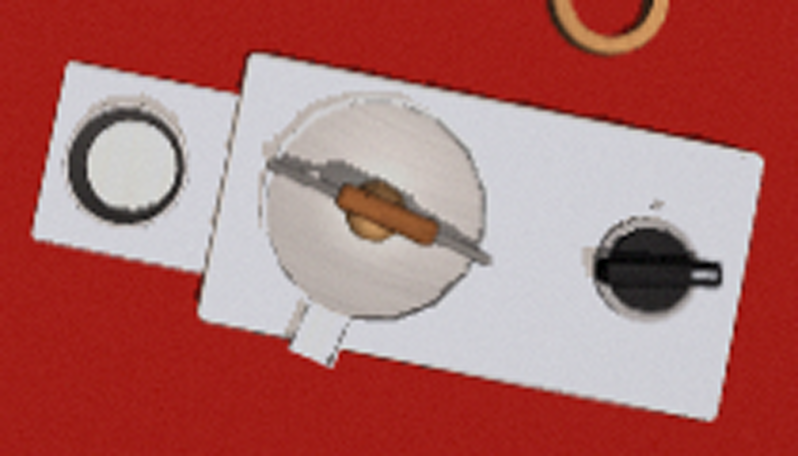

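Clean fits: spinner y axis at 77.75°, origin about (0.500, 0.045). The bar is at 88.7°, so the isolator reads about 1.38 rad. The dish's spout is at 155° and the cup at about (0.531, 0.187). Next I move above the handle.

```bash
cat > go.py <<'E'
import sys,numpy as np
from scipy.spatial.transform import Rotation as Ro
from bench import arm
x,y,z,a=map(float,sys.argv[1:5]);a=np.radians(a);s=arm.state();R=s["tcp_rot"]
T=np.array([[-np.sin(a),np.cos(a),0],[np.cos(a),np.sin(a),0],[0,0,-1]]).T
print("txyz mm",(R.T@(np.array([x,y,z])-s["ee_pos"])*1000).round(1),"w",Ro.from_matrix(R.T@T).as_rotvec().round(3),"t",s["t"],"q",s["q"].round(0))
E
python3 go.py 0.466 -0.1105 0.219 -1.3
```

```text
txyz mm [-4.769e+02 -6.313e+02 -4.000e-01] w [-1.00e-03  1.00e-03  1.27e+00] t 0.1 q [69.  7. 83. -0. 91. -2.]
```

```bash
python3 -m handwheel '[{"tx":-477,"ty":-631,"wz":0},{"tx":-477,"ty":-631,"wz":0},{"tx":-477,"ty":-631,"wz":0},{"tx":-477,"ty":-631,"wz":0},{"tx":-477,"ty":-631,"wz":0},{"tx":-477,"ty":-631,"wz":0},{"tx":-477,"ty":-631,"wz":0},{"tx":-477,"ty":-631,"wz":0}]' 20; python3 go.py 0.466 -0.1105 0.219 -1.3
```

```text
txyz mm [-4.769e+02 -6.313e+02 -4.000e-01] w [-1.00e-03  1.00e-03  1.27e+00] t 0.1 q [69.  7. 83. -0. 91. -2.]validation failed for argument at $[0]...
```

```bash
python3 -m handwheel '[{"tx":-24,"ty":-32,"tz":0,"wx":0,"wy":0,"wz":0,"claw":0},{"tx":-50,"ty":-66,"tz":0,"wx":0,"wy":0,"wz":0.1,"claw":0},{"tx":-75,"ty":-99,"tz":0,"wx":0,"wy":0,"wz":0.2,"claw":0},{"tx":-100,"ty":-132,"tz":0,"wx":0,"wy":0,"wz":0.3,"claw":0},{"tx":-125,"ty":-165,"tz":0,"wx":0,"wy":0,"wz":0.4,"claw":0},{"tx":-150,"ty":-198,"tz":0,"wx":0,"wy":0,"wz":0.5,"claw":0},{"tx":-175,"ty":-231,"tz":0,"wx":0,"wy":0,"wz":0.6,"claw":0},{"tx":-200,"ty":-264,"tz":0,"wx":0,"wy":0,"wz":0.7,"claw":0}]' 20; python3 go.py 0.466 -0.1105 0.219 -1.3
```

```text
t: 0.77
ee_pos: [0.3203, 0.3241, 0.2184]
tcp_rot: [[-0.516, 0.856, 0.0], [0.856, 0.516, -0.0], [-0.0, 0.0, -1.0]]
contact_force: [1.5, -0.1, -0.6]
grip_width: 0.996
finger_force: 0.0
txyz mm [-447.4  -99.7   -0.6] w [0.    0.    0.565] t 0.7667 q [ 42. -22. 108.  -0.  93.  11.]
```

```bash
python3 -m handwheel '[{"tx":-40,"ty":-9,"tz":0,"wx":0,"wy":0,"wz":0.1,"claw":0},{"tx":-80,"ty":-18,"tz":0,"wx":0,"wy":0,"wz":0.2,"claw":0},{"tx":-120,"ty":-27,"tz":0,"wx":0,"wy":0,"wz":0.3,"claw":0},{"tx":-160,"ty":-36,"tz":0,"wx":0,"wy":0,"wz":0.4,"claw":0},{"tx":-200,"ty":-45,"tz":0,"wx":0,"wy":0,"wz":0.5,"claw":0},{"tx":-240,"ty":-54,"tz":0,"wx":0,"wy":0,"wz":0.565,"claw":0},{"tx":-280,"ty":-62,"tz":0,"wx":0,"wy":0,"wz":0.565,"claw":0},{"tx":-320,"ty":-71,"tz":0,"wx":0,"wy":0,"wz":0.565,"claw":0}]' >/dev/null; python3 go.py 0.466 -0.1105 0.219 -1.3
```

```text
txyz mm [-123.4   42.1   -0.3] w [ 0.001 -0.     0.004] t 1.4333 q [ -2. -26. 111.   0.  95.  -1.]
```

```bash
python3 -m handwheel '[{"tx":-35,"ty":12,"tz":0,"wx":0,"wy":0,"wz":0,"claw":0},{"tx":-70,"ty":24,"tz":0,"wx":0,"wy":0,"wz":0,"claw":0},{"tx":-100,"ty":34,"tz":0,"wx":0,"wy":0,"wz":0,"claw":0},{"tx":-123,"ty":42,"tz":0,"wx":0,"wy":0,"wz":0,"claw":0},{"tx":-123,"ty":42,"tz":20,"wx":0,"wy":0,"wz":0,"claw":0},{"tx":-123,"ty":42,"tz":40,"wx":0,"wy":0,"wz":0,"claw":0},{"tx":-123,"ty":42,"tz":50,"wx":0,"wy":0,"wz":0,"claw":0},{"tx":-123,"ty":42,"tz":50,"wx":0,"wy":0,"wz":0,"claw":0}]' >/dev/null; python3 go.py 0.466 -0.1105 0.069 -1.3
python3 - <<'E'
from bench import arm
import cv2,numpy as np
from h import *
d=arm.snapshot("wrist");cv2.imwrite("pics/w1.png",d["frame"][:,:,::-1]);P=cloud(d);z=P[...,2]
hsv=cv2.cvtColor(d["frame"],cv2.COLOR_RGB2HSV);b=(z>.086)&(z<.1)&(hsv[...,2]<60)
print(b.sum(),rect(P[b]))
E
```

```text
txyz mm [-2.9  1.4 97.2] w [-0.003 -0.001  0.005] t 2.1 q [-16. -18. 110.  -0.  88. -15.]
0 (array([0., 0.]), array([0., 0.]), 0.0)
```

View pics/w1.png

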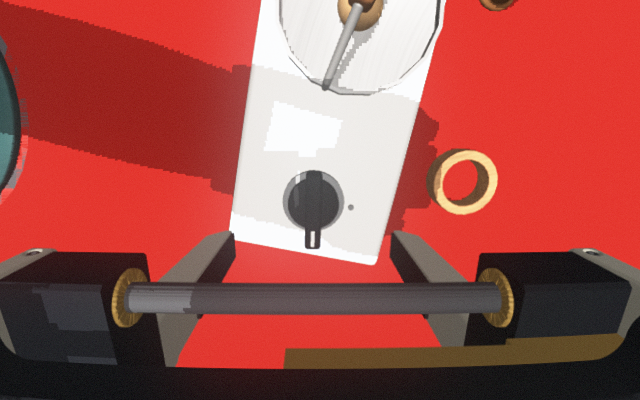

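The wrist view shows the handle bar upright in the image at (313,210), between the open fingers and parallel to the pads; the dish is well beyond it. I check this with a ray, then descend.

```bash
python3 -m handwheel '[{"tx":-3,"ty":1,"tz":25,"wx":0,"wy":0,"wz":0,"claw":0},{"tx":-3,"ty":1,"tz":45,"wx":0,"wy":0,"wz":0,"claw":0},{"tx":-3,"ty":1,"tz":50,"wx":0,"wy":0,"wz":0,"claw":0},{"tx":-3,"ty":1,"tz":50,"wx":0,"wy":0,"wz":0,"claw":0}]'; python3 go.py 0.466 -0.1105 0.069 -1.3
python3 - <<'E'
from bench import arm
import cv2,numpy as np
from h import *
d=arm.snapshot("wrist");cv2.imwrite("pics/w2.png",d["frame"][:,:,::-1])
m=(d["frame"].max(2)<70).astype(np.uint8)
n,l,st,c=cv2.connectedComponentsWithStats(m)
for i in range(1,n):
    if 300<st[i,4]<20000: print(st[i],c[i].round())
E
```

```text
t: 2.48
ee_pos: [0.4667, -0.1106, 0.1185]
tcp_rot: [[0.018, 1.0, -0.001], [1.0, -0.018, 0.0], [0.0, -0.001, -1.0]]
contact_force: [-0.5, -0.1, 0.0]
grip_width: 1.0
finger_force: 0.0
txyz mm [ 0.1 -0.6 49.5] w [-0.001 -0.     0.005] t 2.4833 q [-16. -16. 113.  -0.  83. -15.]
[ 285  188   56   84 1878] [314. 229.]
[  360   234   272   112 12079] [536. 295.]
```

View pics/w2.png

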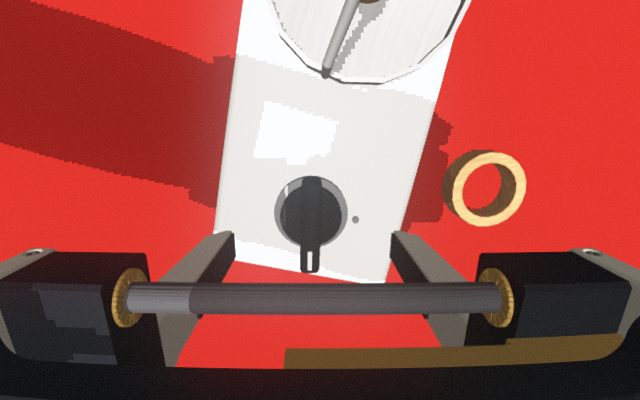

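The bar runs from (311,177) to (310,271), centred between the fingers (about 313). I descend and close.

```bash
python3 -m handwheel '[{"tx":0,"ty":0,"tz":20,"wx":0,"wy":0,"wz":0,"claw":0},{"tx":0,"ty":0,"tz":40,"wx":0,"wy":0,"wz":0,"claw":0},{"tx":0,"ty":-0.5,"tz":49,"wx":0,"wy":0,"wz":0,"claw":0},{"tx":0,"ty":-0.5,"tz":49,"wx":0,"wy":0,"wz":0,"claw":0}]' && python3 -m handwheel '[{"tx":0,"ty":0,"tz":0,"wx":0,"wy":0,"wz":0,"claw":1},{"tx":0,"ty":0,"tz":0,"wx":0,"wy":0,"wz":0,"claw":1},{"tx":0,"ty":0,"tz":0,"wx":0,"wy":0,"wz":0,"claw":1},{"tx":0,"ty":0,"tz":0,"wx":0,"wy":0,"wz":0,"claw":1},{"tx":0,"ty":0,"tz":0,"wx":0,"wy":0,"wz":0,"claw":1},{"tx":0,"ty":0,"tz":0,"wx":0,"wy":0,"wz":0,"claw":1},{"tx":0,"ty":0,"tz":0,"wx":0,"wy":0,"wz":0,"claw":1},{"tx":0,"ty":0,"tz":0,"wx":0,"wy":0,"wz":0,"claw":1}]' 30
```

```text
t: 2.87
ee_pos: [0.4661, -0.1107, 0.0692]
tcp_rot: [[0.018, 1.0, -0.001], [1.0, -0.018, 0.0], [0.0, -0.001, -1.0]]
contact_force: [-0.1, -0.1, -0.5]
grip_width: 1.001
finger_force: 0.0
t: 3.53
ee_pos: [0.4664, -0.111, 0.0697]
tcp_rot: [[0.018, 1.0, 0.0], [1.0, -0.018, -0.0], [-0.0, 0.0, -1.0]]
contact_force: [0.3, 0.1, 0.7]
grip_width: 0.474
finger_force: 0.0
```

```bash
python3 -m handwheel '[{"tx":0,"ty":0,"tz":0,"wx":0,"wy":0,"wz":0,"claw":1},{"tx":0,"ty":0,"tz":0,"wx":0,"wy":0,"wz":0,"claw":1},{"tx":0,"ty":0,"tz":0,"wx":0,"wy":0,"wz":0,"claw":1},{"tx":0,"ty":0,"tz":0,"wx":0,"wy":0,"wz":0,"claw":1},{"tx":0,"ty":0,"tz":0,"wx":0,"wy":0,"wz":0,"claw":1},{"tx":0,"ty":0,"tz":0,"wx":0,"wy":0,"wz":0,"claw":1},{"tx":0,"ty":0,"tz":0,"wx":0,"wy":0,"wz":0,"claw":1},{"tx":0,"ty":0,"tz":0,"wx":0,"wy":0,"wz":0,"claw":1}]'; python3 -m handwheel '[{"tx":0,"ty":0,"tz":0,"wx":0,"wy":0,"wz":-0.08,"claw":1},{"tx":0,"ty":0,"tz":0,"wx":0,"wy":0,"wz":-0.16,"claw":1}]'
```

```text
t: 4.2
ee_pos: [0.4654, -0.111, 0.0696]
tcp_rot: [[0.018, 1.0, -0.003], [1.0, -0.018, 0.0], [-0.0, -0.003, -1.0]]
contact_force: [-11.5, 0.2, 7.0]
grip_width: 0.148
finger_force: 30.0
t: 4.37
ee_pos: [0.4653, -0.111, 0.0696]
tcp_rot: [[-0.145, 0.989, -0.003], [0.989, 0.145, 0.0], [0.0, -0.003, -1.0]]
contact_force: [-11.6, 0.4, 6.7]
grip_width: 0.148
finger_force: 30.0
```

```bash
python3 -m handwheel '[{"tx":0,"ty":-1,"tz":0,"wx":0,"wy":0,"wz":-0.1,"claw":1},{"tx":0,"ty":-1,"tz":0,"wx":0,"wy":0,"wz":-0.2,"claw":1},{"tx":0,"ty":-1,"tz":0,"wx":0,"wy":0,"wz":-0.3,"claw":1},{"tx":0,"ty":-1,"tz":0,"wx":0,"wy":0,"wz":-0.4,"claw":1},{"tx":0,"ty":-1,"tz":0,"wx":0,"wy":0,"wz":-0.5,"claw":1},{"tx":0,"ty":-1,"tz":0,"wx":0,"wy":0,"wz":-0.6,"claw":1}]'; python3 -m handwheel '[{"tx":0,"ty":0,"tz":0,"wx":0,"wy":0,"wz":-0.1,"claw":1},{"tx":0,"ty":0,"tz":0,"wx":0,"wy":0,"wz":-0.2,"claw":1},{"tx":0,"ty":0,"tz":0,"wx":0,"wy":0,"wz":-0.3,"claw":1},{"tx":0,"ty":0,"tz":0,"wx":0,"wy":0,"wz":-0.4,"claw":1},{"tx":0,"ty":0,"tz":0,"wx":0,"wy":0,"wz":-0.5,"claw":1},{"tx":0,"ty":0,"tz":0,"wx":0,"wy":0,"wz":-0.58,"claw":1},{"tx":0,"ty":0,"tz":0,"wx":0,"wy":0,"wz":-0.58,"claw":1}]'; python3 go.py 0.466 -0.111 0.069 77.75; python3 -c "
from bench import arm;print(arm.state()['ft_torque'])"
```

```text
t: 4.87
ee_pos: [0.4651, -0.1111, 0.0696]
tcp_rot: [[-0.679, 0.734, -0.001], [0.734, 0.679, 0.0], [0.001, -0.001, -1.0]]
contact_force: [-4.5, 0.8, 1.8]
grip_width: 0.146
finger_force: 30.0
t: 5.45
ee_pos: [0.465, -0.1112, 0.0696]
tcp_rot: [[-0.97, 0.241, -0.001], [0.241, 0.97, -0.0], [0.001, -0.0, -1.0]]
contact_force: [-5.8, -0.5, 3.0]
grip_width: 0.149
finger_force: 30.0
txyz mm [-1.   0.4  0.6] w [-0.    -0.001 -0.03 ] t 5.45 q [-16. -14. 116.  -0.  78. -93.]
[-0.1002628   0.88682163  0.09274148]
```

```bash
python3 -m handwheel '[{"tx":0,"ty":0,"tz":0,"wx":0,"wy":0,"wz":-0.03,"claw":1},{"tx":0,"ty":0,"tz":0,"wx":0,"wy":0,"wz":-0.05,"claw":1},{"tx":0,"ty":0,"tz":0,"wx":0,"wy":0,"wz":-0.06,"claw":1},{"tx":0,"ty":0,"tz":0,"wx":0,"wy":0,"wz":-0.06,"claw":1},{"tx":0,"ty":0,"tz":0,"wx":0,"wy":0,"wz":-0.06,"claw":1}]'; python3 go.py 0.466 -0.111 0.069 77.75; python3 -c "
from bench import arm;print(arm.state()['ft_torque'])"
```

```text
t: 5.87
ee_pos: [0.465, -0.1112, 0.0696]
tcp_rot: [[-0.982, 0.188, -0.001], [0.188, 0.982, -0.0], [0.001, -0.0, -1.0]]
contact_force: [-5.1, -0.9, 2.1]
grip_width: 0.147
finger_force: 30.1
txyz mm [-1.   0.4  0.6] w [-0.    -0.001  0.024] t 5.8667 q [-16. -14. 116.  -0.  78. -96.]
[-0.10932515  0.94567803 -0.34578394]
```

The torque reached -0.35 N m, well above the 0.08 friction, so the handle is on its stop. I open, rise, then measure the bar again.

```bash
python3 -m handwheel '[{"tx":0,"ty":0,"tz":0,"wx":0,"wy":0,"wz":0,"claw":0.5},{"tx":0,"ty":0,"tz":0,"wx":0,"wy":0,"wz":0,"claw":0.5},{"tx":0,"ty":0,"tz":0,"wx":0,"wy":0,"wz":0,"claw":0.5},{"tx":0,"ty":0,"tz":0,"wx":0,"wy":0,"wz":0,"claw":0.5},{"tx":0,"ty":0,"tz":0,"wx":0,"wy":0,"wz":0,"claw":0.5},{"tx":0,"ty":0,"tz":0,"wx":0,"wy":0,"wz":0,"claw":0.5},{"tx":0,"ty":0,"tz":-5,"wx":0,"wy":0,"wz":0,"claw":0.5},{"tx":0,"ty":0,"tz":-15,"wx":0,"wy":0,"wz":0,"claw":0.5}]';python3 -m handwheel '[{"tx":0,"ty":0,"tz":-25,"wx":0,"wy":0,"wz":0,"claw":0.5},{"tx":0,"ty":0,"tz":-50,"wx":0,"wy":0,"wz":0,"claw":0.5},{"tx":0,"ty":0,"tz":-85,"wx":0,"wy":0,"wz":-0.1,"claw":0.3},{"tx":0,"ty":0,"tz":-120,"wx":0,"wy":0,"wz":-0.2,"claw":0.3},{"tx":-20,"ty":0,"tz":-155,"wx":0,"wy":0,"wz":-0.3,"claw":0},{"tx":-60,"ty":0,"tz":-160,"wx":0,"wy":0,"wz":-0.4,"claw":0},{"tx":-100,"ty":0,"tz":-160,"wx":0,"wy":0,"wz":-0.5,"claw":0},{"tx":-100,"ty":0,"tz":-160,"wx":0,"wy":0,"wz":-0.6,"claw":0}]'
python3 - <<'E'
from h import *
from bench import arm
for n in("top","scene"):
    d=arm.snapshot(n);cv2.imwrite(f"pics/{n}1.png",d["frame"][:,:,::-1]);P=cloud(d);hsv=cv2.cvtColor(d["frame"],cv2.COLOR_RGB2HSV).astype(int)
    z=P[...,2];roi=(abs(P[...,0]-.48)<.1)&(P[...,1]>-.2)&(P[...,1]<.12)
    b=roi&(hsv[...,2]<50)&(z>.085)&(z<.1);print("bar",b.sum(),rect(P[b]))
    g=roi&(hsv[...,0]<20)&(hsv[...,1]>100)&(z>.145)&(z<.18);print("grip",g.sum(),rect(P[g]))
E
python3 go.py 0.504 0.0462 0.235 155.1
```

```text
t: 6.53
ee_pos: [0.4649, -0.1109, 0.0842]
tcp_rot: [[-0.982, 0.188, -0.002], [0.188, 0.982, 0.001], [0.002, 0.0, -1.0]]
contact_force: [0.3, -0.5, -0.6]
grip_width: 0.497
finger_force: 0.0
t: 7.2
ee_pos: [0.568, -0.1308, 0.2433]
tcp_rot: [[-0.915, -0.404, -0.002], [-0.404, 0.915, 0.001], [0.001, 0.001, -1.0]]
contact_force: [0.1, -0.3, -1.3]
grip_width: 0.879
finger_force: 0.0
bar 185 (array([ 467. , -112.8]), array([15.3, 63.1]), 77.0)
grip 191 (array([504.7,  46.7]), array([52.4, 13.9]), 65.2)
bar 141 (array([ 466.7, -110.3]), array([14.9, 65.1]), 76.6)
grip 201 (array([503.1,  46.7]), array([54.6, 16.3]), 63.4)
txyz mm [-15.5 185.6   9.4] w [ 0.002 -0.001 -0.723] t 7.3 q [ -15.   -6.   93.    0.   93. -129.]
```

View pics/scene1.png

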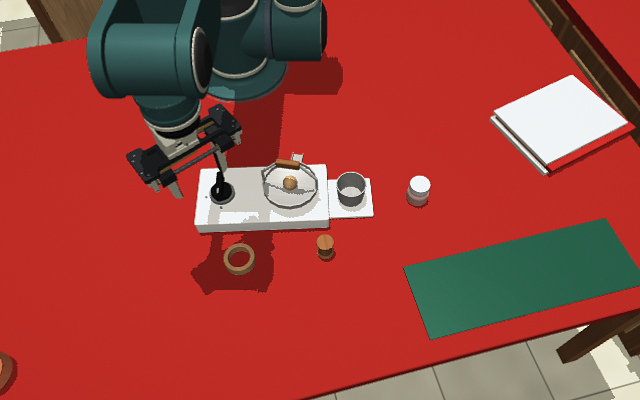

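The bar now lies along the spinner's x, pointing from the boss at (221,190) towards the robot at (219,150) in the scene view. It fits -13° against the off stop at -12.25°. The dish and ball at (290,183) have not moved. Next I go above the bail grip.

```bash
python3 -m handwheel '[{"tx":-2,"ty":25,"tz":0,"wx":0,"wy":0,"wz":-0.1,"claw":0},{"tx":-4,"ty":50,"tz":0,"wx":0,"wy":0,"wz":-0.2,"claw":0},{"tx":-6,"ty":75,"tz":3,"wx":0,"wy":0,"wz":-0.3,"claw":0},{"tx":-8,"ty":105,"tz":6,"wx":0,"wy":0,"wz":-0.4,"claw":0},{"tx":-10,"ty":135,"tz":9,"wx":0,"wy":0,"wz":-0.5,"claw":0},{"tx":-13,"ty":160,"tz":9,"wx":0,"wy":0,"wz":-0.6,"claw":0},{"tx":-15.5,"ty":180,"tz":9,"wx":0,"wy":0,"wz":-0.68,"claw":0},{"tx":-15.5,"ty":185.5,"tz":9,"wx":0,"wy":0,"wz":-0.72,"claw":0}]';python3 -m handwheel '[{"tx":0,"ty":0,"tz":0,"wx":0,"wy":0,"wz":0,"claw":0},{"tx":0,"ty":0,"tz":0,"wx":0,"wy":0,"wz":0,"claw":0}]' >/dev/null
python3 go.py 0.504 0.0462 0.138 155.1
python3 - <<'E'
from bench import arm
import cv2
d=arm.snapshot("wrist");cv2.imwrite("pics/w3.png",d["frame"][:,:,::-1])
E
```

```text
t: 7.97
ee_pos: [0.502, 0.0486, 0.2371]
tcp_rot: [[-0.423, -0.906, 0.002], [-0.906, 0.423, 0.001], [-0.001, -0.002, -1.0]]
contact_force: [-0.4, 0.4, -0.4]
grip_width: 1.002
finger_force: 0.0
txyz mm [-0.2 -0.7 98.7] w [-0.002  0.001 -0.008] t 8.1333 q [   2.  -15.  102.   -0.   94. -152.]
```

View pics/w3.png

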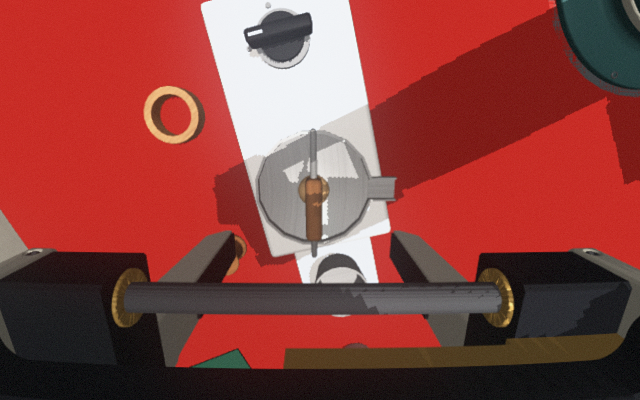

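The wooden grip at (314,205) is centred and aligned between the fingers, with the spout at (385,188). I descend and close.

```bash
python3 -m handwheel '[{"tx":0,"ty":0,"tz":25,"wx":0,"wy":0,"wz":-0.008,"claw":0},{"tx":0,"ty":0,"tz":50,"wx":0,"wy":0,"wz":-0.008,"claw":0.3},{"tx":0,"ty":0,"tz":70,"wx":0,"wy":0,"wz":-0.008,"claw":0.3},{"tx":0,"ty":-0.5,"tz":85,"wx":0,"wy":0,"wz":-0.008,"claw":0.4},{"tx":0,"ty":-0.5,"tz":95,"wx":0,"wy":0,"wz":-0.008,"claw":0.5},{"tx":0,"ty":-0.5,"tz":98.5,"wx":0,"wy":0,"wz":-0.008,"claw":0.6},{"tx":0,"ty":-0.5,"tz":98.5,"wx":0,"wy":0,"wz":-0.008,"claw":0.7},{"tx":0,"ty":-0.5,"tz":98.5,"wx":0,"wy":0,"wz":-0.008,"claw":0.75}]' 20;python3 -m handwheel '[{"tx":0,"ty":0,"tz":0,"wx":0,"wy":0,"wz":0,"claw":0.75},{"tx":0,"ty":0,"tz":0,"wx":0,"wy":0,"wz":0,"claw":0.75},{"tx":0,"ty":0,"tz":0,"wx":0,"wy":0,"wz":0,"claw":0.76},{"tx":0,"ty":0,"tz":0,"wx":0,"wy":0,"wz":0,"claw":0.78}]';python3 go.py 0.504 0.0462 0.138 155.1
python3 - <<'E'
from h import *
from bench import arm
d=arm.snapshot("top");P=cloud(d);hsv=cv2.cvtColor(d["frame"],cv2.COLOR_RGB2HSV).astype(int)
E
```

```text
t: 8.85
ee_pos: [0.5045, 0.0459, 0.1381]
tcp_rot: [[-0.419, -0.908, 0.001], [-0.908, 0.419, 0.0], [-0.0, -0.001, -1.0]]
contact_force: [0.0, 0.3, 0.2]
grip_width: 0.549
finger_force: 0.0
t: 9.18
ee_pos: [0.5043, 0.0462, 0.1376]
tcp_rot: [[-0.418, -0.908, 0.001], [-0.908, 0.418, 0.0], [-0.0, -0.001, -1.0]]
contact_force: [0.7, 0.1, -0.2]
grip_width: 0.267
finger_force: 0.0
txyz mm [ 0.1  0.3 -0.4] w [-0.001  0.     0.003] t 9.1833 q [   2.  -13.  109.   -0.   84. -153.]
```

```bash
python3 -m handwheel '[{"tx":0,"ty":0,"tz":0,"wx":0,"wy":0,"wz":0,"claw":0.8},{"tx":0,"ty":0,"tz":0,"wx":0,"wy":0,"wz":0,"claw":0.81},{"tx":0,"ty":0,"tz":0,"wx":0,"wy":0,"wz":0,"claw":0.82},{"tx":0,"ty":0,"tz":0,"wx":0,"wy":0,"wz":0,"claw":0.83},{"tx":0,"ty":0,"tz":0,"wx":0,"wy":0,"wz":0,"claw":0.84},{"tx":0,"ty":0,"tz":0,"wx":0,"wy":0,"wz":0,"claw":0.85},{"tx":0,"ty":0,"tz":0,"wx":0,"wy":0,"wz":0,"claw":0.86},{"tx":0,"ty":0,"tz":0,"wx":0,"wy":0,"wz":0,"claw":0.88}]' 10;python3 -m handwheel '[{"tx":0,"ty":0,"tz":0,"wx":0,"wy":0,"wz":0,"claw":1},{"tx":0,"ty":0,"tz":0,"wx":0,"wy":0,"wz":0,"claw":1},{"tx":0,"ty":0,"tz":0,"wx":0,"wy":0,"wz":0,"claw":1},{"tx":0,"ty":0,"tz":0,"wx":0,"wy":0,"wz":0,"claw":1},{"tx":0,"ty":0,"tz":0,"wx":0,"wy":0,"wz":0,"claw":1},{"tx":0,"ty":0,"tz":0,"wx":0,"wy":0,"wz":0,"claw":1}]' 35
python3 - <<'E'
from bench import arm
import cv2
d=arm.snapshot("scene");cv2.imwrite("pics/s3.png",cv2.resize(d["frame"][100:280,180:440,::-1],None,fx=3,fy=3))
E
```

```text
t: 9.9
ee_pos: [0.504, 0.0462, 0.1371]
tcp_rot: [[-0.418, -0.908, -0.0], [-0.908, 0.418, 0.0], [-0.0, 0.0, -1.0]]
contact_force: [-2.9, 1.0, 0.6]
grip_width: 0.152
finger_force: 10.0
t: 10.4
ee_pos: [0.5041, 0.0461, 0.137]
tcp_rot: [[-0.418, -0.908, -0.0], [-0.908, 0.418, -0.0], [0.0, 0.0, -1.0]]
contact_force: [-0.1, -0.0, -2.8]
grip_width: 0.145
finger_force: 35.0
```

View pics/s3.png

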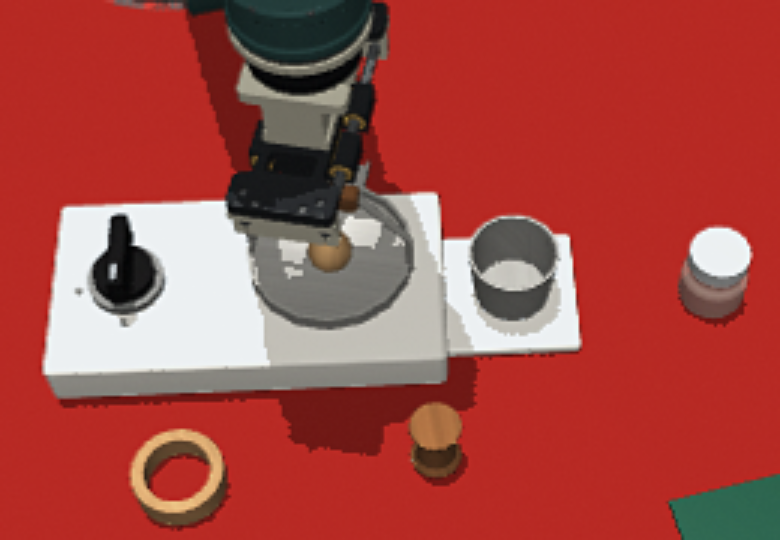

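The grip is holding at 35 N, the ball is in the middle of the dish at (330,252), and the handle is off. I lift gently by 50 mm.

```bash
python3 -m handwheel '[{"tx":0,"ty":0,"tz":-1,"wx":0,"wy":0,"wz":0,"claw":1},{"tx":0,"ty":0,"tz":-3,"wx":0,"wy":0,"wz":0,"claw":1},{"tx":0,"ty":0,"tz":-6,"wx":0,"wy":0,"wz":0,"claw":1},{"tx":0,"ty":0,"tz":-10,"wx":0,"wy":0,"wz":0,"claw":1},{"tx":0,"ty":0,"tz":-14,"wx":0,"wy":0,"wz":0,"claw":1},{"tx":0,"ty":0,"tz":-18,"wx":0,"wy":0,"wz":0,"claw":1},{"tx":0,"ty":0,"tz":-22,"wx":0,"wy":0,"wz":0,"claw":1},{"tx":0,"ty":0,"tz":-26,"wx":0,"wy":0,"wz":0,"claw":1}]';python3 -m handwheel '[{"tx":0,"ty":0,"tz":-4,"wx":0,"wy":0,"wz":0,"claw":1},{"tx":0,"ty":0,"tz":-8,"wx":0,"wy":0,"wz":0,"claw":1},{"tx":0,"ty":0,"tz":-12,"wx":0,"wy":0,"wz":0,"claw":1},{"tx":0,"ty":0,"tz":-16,"wx":0,"wy":0,"wz":0,"claw":1},{"tx":0,"ty":0,"tz":-20,"wx":0,"wy":0,"wz":0,"claw":1},{"tx":0,"ty":0,"tz":-23,"wx":0,"wy":0,"wz":0,"claw":1},{"tx":0,"ty":0,"tz":-24,"wx":0,"wy":0,"wz":0,"claw":1},{"tx":0,"ty":0,"tz":-24,"wx":0,"wy":0,"wz":0,"claw":1}]'
python3 go.py 0.5119 0.0987 0.187 77.75
```

```text
t: 11.12
ee_pos: [0.5042, 0.0461, 0.1637]
tcp_rot: [[-0.418, -0.908, 0.0], [-0.908, 0.418, -0.0], [-0.0, -0.0, -1.0]]
contact_force: [0.1, 0.3, -2.9]
grip_width: 0.148
finger_force: 35.0
t: 11.78
ee_pos: [0.5043, 0.0461, 0.1874]
tcp_rot: [[-0.418, -0.908, 0.0], [-0.908, 0.418, 0.0], [-0.0, -0.0, -1.0]]
contact_force: [-0.2, -0.5, -2.9]
grip_width: 0.153
finger_force: 35.0
txyz mm [-51.   15.1   0.5] w [-0.     0.     1.353] t 11.7833 q [   2.  -14.  105.   -0.   89. -153.]
```

Lifted (2.9 N). I turn slowly about the dish's own axis, then shift.

```bash
python3 -m handwheel '[{"tx":0,"ty":0,"tz":0,"wx":0,"wy":0,"wz":0.01,"claw":1},{"tx":0,"ty":0,"tz":0,"wx":0,"wy":0,"wz":0.03,"claw":1},{"tx":0,"ty":0,"tz":0,"wx":0,"wy":0,"wz":0.06,"claw":1},{"tx":0,"ty":0,"tz":0,"wx":0,"wy":0,"wz":0.1,"claw":1},{"tx":0,"ty":0,"tz":0,"wx":0,"wy":0,"wz":0.15,"claw":1},{"tx":0,"ty":0,"tz":0,"wx":0,"wy":0,"wz":0.2,"claw":1},{"tx":0,"ty":0,"tz":0,"wx":0,"wy":0,"wz":0.25,"claw":1},{"tx":0,"ty":0,"tz":0,"wx":0,"wy":0,"wz":0.3,"claw":1}]'>/dev/null;python3 -m handwheel '[{"tx":0,"ty":0,"tz":0,"wx":0,"wy":0,"wz":0.05,"claw":1},{"tx":0,"ty":0,"tz":0,"wx":0,"wy":0,"wz":0.1,"claw":1},{"tx":0,"ty":0,"tz":0,"wx":0,"wy":0,"wz":0.15,"claw":1},{"tx":0,"ty":0,"tz":0,"wx":0,"wy":0,"wz":0.2,"claw":1},{"tx":0,"ty":0,"tz":0,"wx":0,"wy":0,"wz":0.25,"claw":1},{"tx":0,"ty":0,"tz":0,"wx":0,"wy":0,"wz":0.3,"claw":1},{"tx":0,"ty":0,"tz":0,"wx":0,"wy":0,"wz":0.35,"claw":1},{"tx":0,"ty":0,"tz":0,"wx":0,"wy":0,"wz":0.4,"claw":1}]'
python3 -m handwheel '[{"tx":0,"ty":0,"tz":0,"wx":0,"wy":0,"wz":0.05,"claw":1},{"tx":0,"ty":0,"tz":0,"wx":0,"wy":0,"wz":0.1,"claw":1},{"tx":0,"ty":0,"tz":0,"wx":0,"wy":0,"wz":0.15,"claw":1},{"tx":0,"ty":0,"tz":0,"wx":0,"wy":0,"wz":0.2,"claw":1},{"tx":0,"ty":0,"tz":0,"wx":0,"wy":0,"wz":0.25,"claw":1},{"tx":0,"ty":0,"tz":0,"wx":0,"wy":0,"wz":0.3,"claw":1},{"tx":0,"ty":0,"tz":0,"wx":0,"wy":0,"wz":0.35,"claw":1},{"tx":0,"ty":0,"tz":0,"wx":0,"wy":0,"wz":0.4,"claw":1}]'>/dev/null;python3 -m handwheel '[{"tx":0,"ty":0,"tz":0,"wx":0,"wy":0,"wz":0.05,"claw":1},{"tx":0,"ty":0,"tz":0,"wx":0,"wy":0,"wz":0.1,"claw":1},{"tx":0,"ty":0,"tz":0,"wx":0,"wy":0,"wz":0.15,"claw":1},{"tx":0,"ty":0,"tz":0,"wx":0,"wy":0,"wz":0.19,"claw":1},{"tx":0,"ty":0,"tz":0,"wx":0,"wy":0,"wz":0.22,"claw":1},{"tx":0,"ty":0,"tz":0,"wx":0,"wy":0,"wz":0.24,"claw":1},{"tx":0,"ty":0,"tz":0,"wx":0,"wy":0,"wz":0.25,"claw":1},{"tx":0,"ty":0,"tz":0,"wx":0,"wy":0,"wz":0.25,"claw":1}]'
python3 go.py 0.5119 0.0987 0.187 77.75
```

```text
t: 13.12
ee_pos: [0.5041, 0.0461, 0.1869]
tcp_rot: [[-0.907, -0.422, -0.0], [-0.422, 0.907, 0.0], [0.0, 0.0, -1.0]]
contact_force: [0.1, -0.5, -3.9]
grip_width: 0.15
finger_force: 35.0
t: 14.45
ee_pos: [0.5041, 0.0462, 0.187]
tcp_rot: [[-0.978, 0.21, -0.0], [0.21, 0.978, 0.0], [0.0, -0.0, -1.0]]
contact_force: [0.7, -0.2, -3.9]
grip_width: 0.149
finger_force: 35.0
txyz mm [ 3.4 53.   0. ] w [-0.    -0.     0.002] t 14.45 q [  2. -14. 105.   0.  89. -76.]
```

```bash
python3 -m handwheel '[{"tx":0,"ty":0.5,"tz":0,"wx":0,"wy":0,"wz":0,"claw":1},{"tx":0.1,"ty":1.5,"tz":0,"wx":0,"wy":0,"wz":0,"claw":1},{"tx":0.2,"ty":3,"tz":0,"wx":0,"wy":0,"wz":0,"claw":1},{"tx":0.3,"ty":5,"tz":0,"wx":0,"wy":0,"wz":0,"claw":1},{"tx":0.5,"ty":7.5,"tz":0,"wx":0,"wy":0,"wz":0,"claw":1},{"tx":0.7,"ty":10.5,"tz":0,"wx":0,"wy":0,"wz":0,"claw":1},{"tx":0.9,"ty":13.5,"tz":0,"wx":0,"wy":0,"wz":0,"claw":1},{"tx":1.1,"ty":16.5,"tz":0,"wx":0,"wy":0,"wz":0,"claw":1}]'>/dev/null;python3 -m handwheel '[{"tx":0.2,"ty":3,"tz":0,"wx":0,"wy":0,"wz":0,"claw":1},{"tx":0.4,"ty":6,"tz":0,"wx":0,"wy":0,"wz":0,"claw":1},{"tx":0.6,"ty":9,"tz":0,"wx":0,"wy":0,"wz":0,"claw":1},{"tx":0.8,"ty":12,"tz":0,"wx":0,"wy":0,"wz":0,"claw":1},{"tx":1,"ty":15,"tz":0,"wx":0,"wy":0,"wz":0,"claw":1},{"tx":1.2,"ty":18,"tz":0,"wx":0,"wy":0,"wz":0,"claw":1},{"tx":1.4,"ty":21,"tz":0,"wx":0,"wy":0,"wz":0,"claw":1},{"tx":1.6,"ty":24,"tz":0,"wx":0,"wy":0,"wz":0,"claw":1}]'>/dev/null
python3 -m handwheel '[{"tx":0.2,"ty":3,"tz":0,"wx":0,"wy":0,"wz":0,"claw":1},{"tx":0.4,"ty":5.5,"tz":0,"wx":0,"wy":0,"wz":0,"claw":1},{"tx":0.6,"ty":7.5,"tz":0,"wx":0,"wy":0,"wz":0,"claw":1},{"tx":0.7,"ty":9.5,"tz":0,"wx":0,"wy":0,"wz":0,"claw":1},{"tx":0.7,"ty":11,"tz":0,"wx":0,"wy":0,"wz":0,"claw":1},{"tx":0.7,"ty":12,"tz":0,"wx":0,"wy":0,"wz":0,"claw":1},{"tx":0.7,"ty":12.5,"tz":0,"wx":0,"wy":0,"wz":0,"claw":1},{"tx":0.7,"ty":12.5,"tz":0,"wx":0,"wy":0,"wz":0,"claw":1}]'
python3 -m handwheel '[{"tx":0,"ty":0,"tz":0,"wx":0,"wy":0,"wz":0,"claw":1},{"tx":0,"ty":0,"tz":0,"wx":0,"wy":0,"wz":0,"claw":1},{"tx":0,"ty":0,"tz":0,"wx":0,"wy":0,"wz":0,"claw":1},{"tx":0,"ty":0,"tz":0,"wx":0,"wy":0,"wz":0,"claw":1},{"tx":0,"ty":0,"tz":0,"wx":0,"wy":0,"wz":0,"claw":1},{"tx":0,"ty":0,"tz":0,"wx":0,"wy":0,"wz":0,"claw":1},{"tx":0,"ty":0,"tz":0,"wx":0,"wy":0,"wz":0,"claw":1},{"tx":0,"ty":0,"tz":0,"wx":0,"wy":0,"wz":0,"claw":1}]'>/dev/null
python3 go.py 0.5119 0.0987 0.187 77.75
python3 - <<'E'
from bench import arm
from h import *
d=arm.snapshot("scene");np.savez("scene9.npz",**d);cv2.imwrite("pics/s4.png",cv2.resize(d["frame"][100:280,180:440,::-1],None,fx=3,fy=3))
d=arm.snapshot("top");np.savez("top9.npz",**d);cv2.imwrite("pics/t4.png",cv2.resize(d["frame"][170:310,250:470,::-1],None,fx=3.5,fy=3.5))
E
```

```text
t: 16.45
ee_pos: [0.5119, 0.0987, 0.1871]
tcp_rot: [[-0.978, 0.209, -0.0], [0.209, 0.978, -0.0], [0.0, -0.0, -1.0]]
contact_force: [0.6, -0.2, -3.1]
grip_width: 0.151
finger_force: 35.0
txyz mm [0.  0.  0.1] w [ 0.    -0.     0.003] t 17.1167 q [  8. -12. 104.   0.  89. -70.]
```

View pics/s4.png

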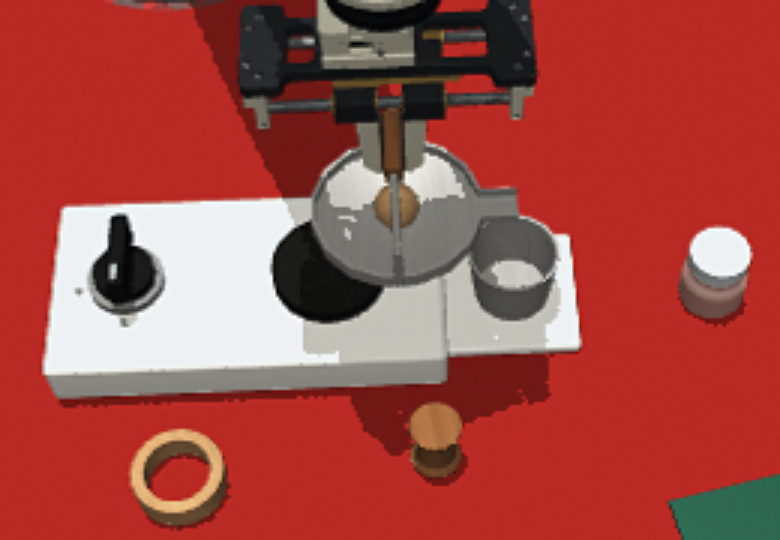

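View pics/t4.png

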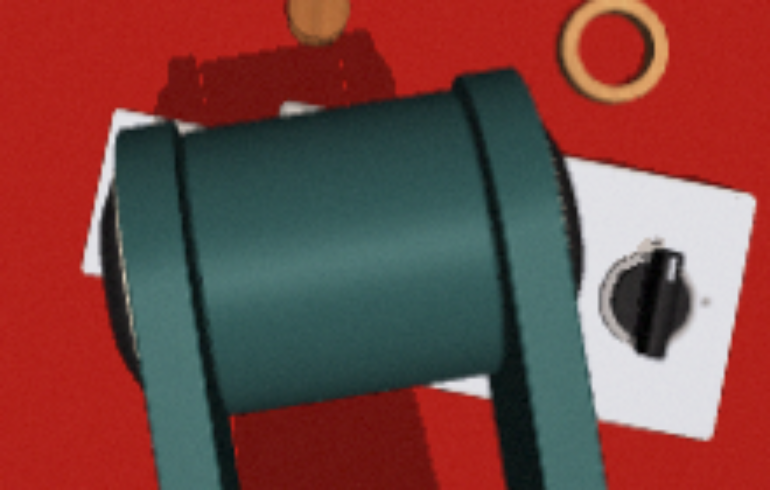

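The scene view shows the dish level, its spout tip at crop (517,198) above the cup (mouth about (512,245)), and the ball at (397,206). The top view is blocked by the arm, but the handle is off. I check with rays.

```bash
python3 - <<'E'
from h import *
d=np.load("scene9.npz")
f=lambda u,v,z:print(plane(d,[[180+u/3,100+v/3]],z).round(4))
f(517,198,.128);f(397,206,.134);f(512,248,.067)
P=cloud(d);hsv=cv2.cvtColor(d["frame"],cv2.COLOR_RGB2HSV).astype(int);z=P[...,2]
m=(z>.105)&(z<.15)&(P[...,1]>.163)&(P[...,1]<.22)&(abs(P[...,0]-.53)<.05)&(hsv[...,1]<80)
print("spout pts",m.sum(),rect(P[m]),np.percentile(z[m],[5,50,95]),P[m][:,1].max())
m=(z>.09)&(z<.17)&(hsv[...,1]<60)&(np.hypot(P[...,0]-.512,P[...,1]-.0987)<.07)&(np.hypot(P[...,0]-.512,P[...,1]-.0987)>.045)
A=np.c_[P[m][:,:2]-[.512,.0987],np.ones(m.sum())];print(m.sum(),np.linalg.lstsq(A,P[m][:,2],rcond=None)[0])
E
```

```text
[[0.5243 0.1894 0.128 ]]
[[0.5126 0.1003 0.134 ]]
[[0.5271 0.1869 0.067 ]]
spout pts 125 (array([528.4, 173.7]), array([26. , 29.3]), 77.7) [0.12509487 0.12873784 0.13569773] 0.18842905234487095
1063 [ 0.0407481  -0.00532952  0.12858114]
```

```bash
python3 -c "
from bench import arm;print(arm.hand_in())"
```

```text
the job is handed in; nothing more can be done
None
```

I handed the job in with the handle on its off stop and the dish held still and level, spout tip over the cup's middle and ball centred; the hand-in returned no verdict.

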